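# Release the thick dowel with the feeder's two gate buttons

## Robot

A 6-joint arm with a two-finger parallel gripper is mounted at the origin on a cart in front of the work surface, level with it; the furniture and walls round the work are solid. World frame = base frame: x ahead of the robot, y to its left, z up, the work surface at z = 0. Lengths are in m, angles in rad, forces in N, time in s.
With the tool pointing down it reaches from about 0.275 to 0.825 m from the base axis. Payload 4.9 kg.
Tool frame: the origin (TCP) lies midway between the tips of the shut fingers; the grasp point (between the pads) lies 19 mm behind it (grip_point_offset is the distance from the TCP to the grasp point, in m); z points along the fingers, y is the line along which they close (so a half turn about z gives the same grasp; the last joint's range is limited). The gripper opens to 85 mm and grips with 20 to 120 N. Pads are 22 mm wide; open, the fingers measure 114 mm over their backs; the gripper's body (76 mm by 85 mm) begins 54 mm behind the grasp point. The pads swing forward as they close: fully open they stand 13 mm farther back than shut.
Start: joints at [1.057, 0.326, -0.193, 1.052, 0, 1.437], TCP at [0.204, 0.511, 0.231] pointing down, gripper open.
Joint ranges: [-2.65, 2.65], [-0.97, 1.79], [-1.3, 1.35], [-1.93, 2.1], [-1.47, 1.37], [-3.14, 3.14]. Speed limits (rad/s): [2.57, 2.57, 3.14, 3.14, 3.14, 3.14].

## Interface

Orientations are given as a rotation vector (axis times angle).
In Python, from cell import * gives the robot as it stands. Calls block until the motion is done:
- movep(position, orientation): joint-space move of the TCP to a pose.
- move_l(position, velocity=0.15, rot=None, until_force=None): straight line of the TCP; rot=None keeps the orientation; velocity is the mean speed in m/s. With until_force (N) it stops when the force on the tool has changed by that much, and returns True; else False.
- set_joints(angles): joint-space move.
- let_go() and grab(newtons=None): open the fingers fully, or close them until they stop; newtons is the grip in N (None keeps the last).
- sleep(seconds).
- ik(position, orientation): joint angles nearest the present ones, or None.
- get_state(): the state.
- grab_frame(name): name is "side" or "top"; returns a dict with "img" (384x512x3 uint8, red, green, blue), "fx", "fy", "cx", "cy" (pixels), "cam_to_world" (4x4, takes a point from camera to world coordinates). Camera axes: x right, y down, z forward; pixel columns grow to the right and rows downward; lengths in m; the calibration is good to about 2 mm. A picture is of the moment at which its call begins. There is no depth.
A pose or a line that the arm cannot do raises MotionError and nothing moves.
- sign_off(): hands the job in; it is judged then, once.
Trained networks look in the newest picture that a camera, given by its name, has taken for a name from the list of things; names that differ only in an ending like _2 or _b are one class to them, and where a whole thing is asked for, a point or a joint stands for the part that bears it (a point fixed in the world has none). Each returns a list of dicts, best first, with "score" (0 to 1); they miss things now and then, are a little off and sometimes report something else, mostly with a low value. They report only what shows in the picture. A call takes as long as a camera call.
- spot_in(camera, name): "centre" ([column, row] in pixels, amid what is visible of it).
- silhouettes(camera, name): "mask" (384x512 bool, what is visible of it) and "centre" ([column, row] in pixels, amid what is visible of it).
- tip_of(camera, name): "centre" ([column, row] in pixels: a listed point, or the origin of a listed thing).
The state is a dict: "clock": time; "q": joint angles; "joint_velocities": joint speeds; "tau": joint torques, N m; "position": TCP position; "eef_rot": TCP orientation; "contact_force": force on the tool from outside, world axes, zero at the start; "wrist_torque": the same for the moment, N m; "finger_gap": opening from 0.0 (shut) to 1.0 (fully open); "grasp_force": force on a finger pad.
Only numpy, scipy, OpenCV 4.12 (cv2) and the standard library are available. Lean on these libraries where they do the work, as an engineer would, in place of code of your own. Each camera call takes 0.05 s, during which the arm holds its last target. There are 200 camera calls.

## Task

Two pin feeders stand on the bench, each holding one steel dowel back behind a two-button gate. On the feeder with the thicker dowel, press both buttons fully down together, one fingertip on each, and keep both down until the dowel has rolled down and lies still in the cradle at the foot; then let both buttons come up again. Do not touch or lift the dowels, and leave the other feeder and everything else on the table alone.

Things in the scene. Friction and masses are not known exactly. Their poses are not given: they have to be found in the camera images.
- thick_feeder: Fixed pin feeder with the thick dowel; its twin holds the thin one. Base 164 x 100 mm; origin centre of underside, x to its rear, y to its left. A deck 74 mm wide between cheeks slopes down (15 degrees) from the button housing (x 32 to 80 mm, 92 mm wide, top 56 mm up) to a cradle behind a front lip (x = -69 mm, top 36 mm up). Nothing stands higher than its two buttons.
- thick_feeder_left_top (a point): centre of the flat top of the left button of the thick-dowel feeder (moves with it): round, black, 26 mm in diameter, top 74 mm above the table when up, 62 mm fully down (housing top 56 mm); at x = 56, y = +28 mm in the feeder's frame, so the pair is 56 mm apart between centres with a 30 mm gap
- thick_feeder_left (a joint): travel of the left button of the thick-dowel feeder, m: 0 up, 0.012 fully down; spring 1.1 N up, 3.7 N down. It lowers one gate pin that stands 9 mm out of the deck in the dowel's way and is level with the deck at about 9 mm of travel. The dowel rolls when both gate pins are down.
- thick_feeder_right_top (a point): centre of the flat top of the right button of the thick-dowel feeder (moves with it): round, black, 26 mm in diameter, top 74 mm above the table when up, 62 mm fully down (housing top 56 mm); at x = 56, y = -28 mm in the feeder's frame, so the pair is 56 mm apart between centres with a 30 mm gap
- thick_feeder_right (a joint): travel of the right button of the thick-dowel feeder, m: 0 up, 0.012 fully down; spring 1.1 N up, 3.7 N down. It lowers one gate pin that stands 9 mm out of the deck in the dowel's way and is level with the deck at about 9 mm of travel. The dowel rolls when both gate pins are down.
- thick_dowel: loose plain steel dowel, 20 mm in diameter and 66 mm long, lying across the deck of its feeder behind the gate pins (x = +11 mm in the feeder's frame); origin at its centre, y along its length; once released it rolls down within about a second and rests in the cradle at x about -56 mm
- thin_feeder: Fixed pin feeder with the thin dowel; its twin holds the thick one. Base 164 x 100 mm; origin centre of underside, x to its rear, y to its left. A deck 74 mm wide between cheeks slopes down (15 degrees) from the button housing (x 32 to 80 mm, 92 mm wide, top 56 mm up) to a cradle behind a front lip (x = -69 mm, top 36 mm up). Nothing stands higher than its two buttons.
- thin_feeder_left_top (a point): centre of the flat top of the left button of the thin-dowel feeder (moves with it): round, black, 26 mm in diameter, top 74 mm above the table when up, 62 mm fully down (housing top 56 mm); at x = 56, y = +28 mm in the feeder's frame, so the pair is 56 mm apart between centres with a 30 mm gap
- thin_feeder_left (a joint): travel of the left button of the thin-dowel feeder, m: 0 up, 0.012 fully down; spring 1.1 N up, 3.7 N down. It lowers one gate pin that stands 9 mm out of the deck in the dowel's way and is level with the deck at about 9 mm of travel. The dowel rolls when both gate pins are down.
- thin_feeder_right_top (a point): centre of the flat top of the right button of the thin-dowel feeder (moves with it): round, black, 26 mm in diameter, top 74 mm above the table when up, 62 mm fully down (housing top 56 mm); at x = 56, y = -28 mm in the feeder's frame, so the pair is 56 mm apart between centres with a 30 mm gap
- thin_feeder_right (a joint): travel of the right button of the thin-dowel feeder, m: 0 up, 0.012 fully down; spring 1.1 N up, 3.7 N down. It lowers one gate pin that stands 9 mm out of the deck in the dowel's way and is level with the deck at about 9 mm of travel. The dowel rolls when both gate pins are down.
- thin_dowel: loose plain steel dowel, 12 mm in diameter and 66 mm long, lying across the deck of its feeder behind the gate pins (x = +8 mm in the feeder's frame); origin at its centre, y along its length
- spare_punch: loose upright steel punch, 16 mm thick, 53 mm tall, between the feeders; origin at its foot; to be left alone
- bolt_1: loose bolt standing on its head, 36 mm tall, near the table's front edge; origin at its foot; to be left alone
- clip_7: loose black moulded clip, 47 x 74 x 31 mm, at the back between the feeders; to be left alone
- clip_6: loose black moulded clip, 46 x 67 x 28 mm, at the right; to be left alone
- gauge_block: loose steel slot gauge, 22 x 56 x 12 mm, at the left; to be left alone

How it is judged:
By the outcome, as a careful person would: the job done as asked, in the order asked, and still so for the second after the job is handed in, with the robot touching nothing.
It also fails if it takes over 35 s, if anything falls off the work surface, if the arm or the gripper's body presses on something with over 40 N, if the wrist force passes 120 N, or if a joint passes its speed limit or range.

## Working session

There is one attempt and no reset: what is moved stays moved. The work goes in short steps, each a Python script; the robot and the scene stay as the last script left them, time stands still between calls to the robot, and variables do not carry over. Pictures are saved under pics/ and viewed, at most 10 in all, crops included, and the job is handed in when it is done.

```bash
mkdir -p pics; ls
cat > h.py <<'E'
from cell import *
import numpy as np, cv2
def ray(f,px):
    T=np.array(f["cam_to_world"]); d=T[:3,:3]@np.array([(px[0]-f["cx"])/f["fx"],(px[1]-f["cy"])/f["fy"],1.]); return T[:3,3],d
def atz(f,px,z):
    o,d=ray(f,px); return o+d*(z-o[2])/d[2]
def save(f,n): cv2.imwrite("pics/"+n,cv2.cvtColor(f["img"],cv2.COLOR_RGB2BGR))
E
python3 - <<'E'
from h import *
for c in("top","side"):
    f=grab_frame(c); save(f,c+"0.png"); print(c,np.round(np.array(f["cam_to_world"])[:3,3],3),f["fx"])
    for n,z in [("thick_feeder_left_top",.074),("thick_feeder_right_top",.074),("thin_feeder_left_top",.074),("thin_feeder_right_top",.074),("thick_dowel",.04),("thin_dowel",.04),("thick_feeder",0),("spare_punch",0)]:
        for r in tip_of(c,n)[:3]: print(n,np.round(r["centre"],1),round(r["score"],2),np.round(atz(f,r["centre"],z),4)[:2])
s=get_state();print(s["clock"],s["eef_rot"],s["finger_gap"])
E
```

```text
pics
top [ 0.259 -0.026  1.272] 396.53627692136325
thick_feeder_left_top [179.9 180.6] 0.6 [0.5337 0.2057]
thick_feeder_right_top [196.  189.5] 0.61 [0.5043 0.1557]
thin_feeder_left_top [290.7 193.2] 0.38 [ 0.4853 -0.1356]
thin_feeder_right_top [302.9 188.2] 0.37 [ 0.5    -0.1738]
thick_dowel [183.1 201.9] 0.44 [0.4724 0.2015]
thin_dowel [133.9 226.3] 0.65 [0.3991 0.3544]
thin_dowel [302.5 209.2] 0.64 [ 0.4397 -0.1736]
thick_feeder [186.1 207.3] 0.93 [0.4613 0.199 ]
spare_punch [246.7 201.3] 0.39 [0.4761 0.0018]
side [-0.084  0.773  0.429] 389.8974013363807
thick_feeder_left_top [175.9 209.5] 0.46 [0.5394 0.211 ]
thick_feeder_right_top [202.8 247.3] 0.74 [0.3689 0.3045]
thick_feeder_right_top [201.9 204.2] 0.56 [0.5143 0.1517]
thick_feeder_right_top [176.4 209.4] 0.55 [0.5389 0.2099]
thin_feeder_left_top [282.7 177.5] 0.46 [ 0.469  -0.1361]
thin_feeder_right_top [280.4 172.9] 0.55 [ 0.4973 -0.1685]
thick_dowel [202.6 228.5] 0.54 [0.4722 0.1959]
thin_dowel [294.2 185.5] 0.55 [ 0.4553 -0.1808]
thick_feeder [206.5 248. ] 0.68 [0.4545 0.204 ]
thick_feeder [295.3 185.3] 0.63 [ 0.5089 -0.2828]
spare_punch [332.3 184. ] 0.7 [ 0.4179 -0.37  ]
spare_punch [249.8 215.5] 0.66 [0.4834 0.002 ]
0.9 [5.92971305e-01 3.08508945e+00 9.79897808e-05] 1.0015045566046392
```

Run:
```python
import cv2,numpy as np
t=cv2.imread("pics/top0.png");s=cv2.imread("pics/side0.png")
a=cv2.resize(t[160:240,150:330],None,fx=4.4,fy=4.4,interpolation=2)[:, :800]
cv2.imwrite("pics/a.png",a)
b=cv2.resize(s[150:290,140:330],None,fx=4.2,fy=4.2,interpolation=2)
cv2.imwrite("pics/b.png",b)
```

```text
(no output)
```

View pics/a.png

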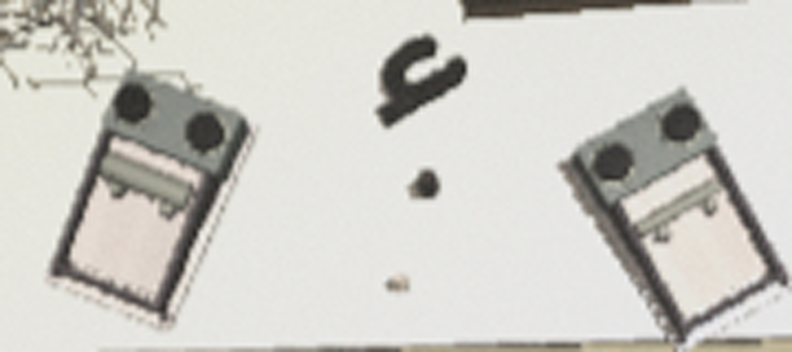

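View pics/b.png

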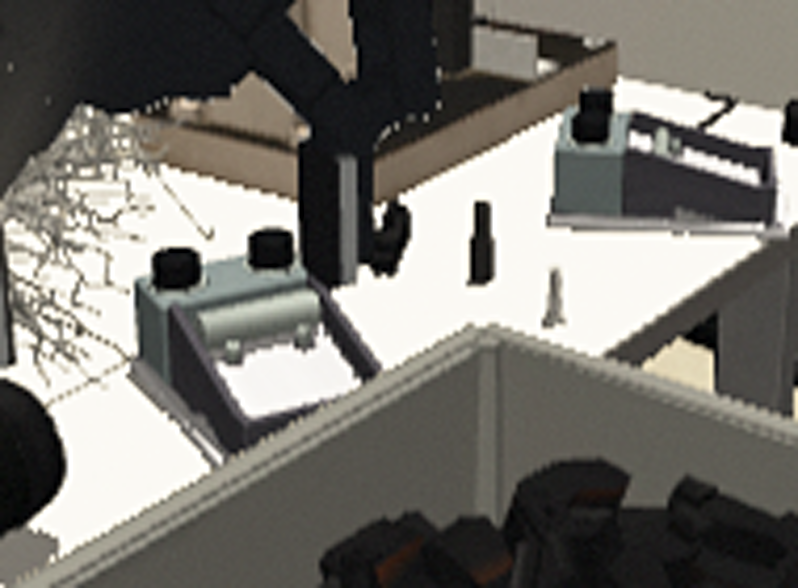

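View pics/top0.png

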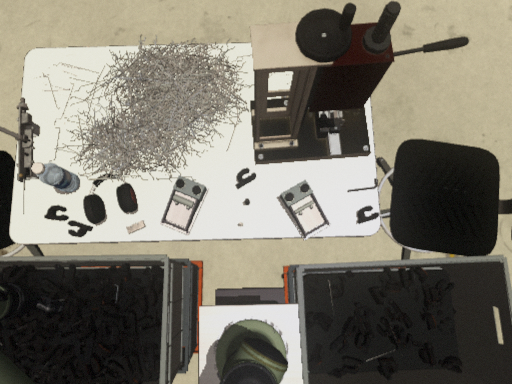

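The left feeder holds the visibly thicker dowel. In the crop its buttons are at about (132,102) and (205,131), which matches the network positions near (0.534,0.206) and (0.504,0.156). The wide-open fingers (85 mm) would straddle the buttons (82 mm over the pair), so I need a partial opening and will check the interface's documented signatures.

```bash
cat >> h.py <<'E'
from scipy.optimize import least_squares
def proj(f,P):
    T=np.linalg.inv(np.array(f["cam_to_world"])); p=P@T[:3,:3].T+T[:3,3]
    return np.c_[p[:,0]/p[:,2]*f["fx"]+f["cx"],p[:,1]/p[:,2]*f["fy"]+f["cy"]]
A=np.linspace(0,2*np.pi,40)
def cyl(c): return np.vstack([np.c_[c[0]+.013*np.cos(A),c[1]+.013*np.sin(A),0*A+z] for z in(.056,.074)])
def cen(h):
    m=cv2.moments(cv2.convexHull(h.astype(np.float32))); return np.array([m["m10"]/m["m00"],m["m01"]/m["m00"]]),m["m00"]
def blob(f,guess):
    g=f["img"].max(2).astype(float); h=cyl(guess); c,a=cen(proj(f,h))
    x,y=np.meshgrid(np.arange(g.shape[1]),np.arange(g.shape[0]))
    for _ in range(6):
        r=np.sqrt(a/np.pi)+2.5; m=np.hypot(x-c[0],y-c[1])<r
        bg=np.percentile(g[m],75); lo=g[m].min(); w=np.clip((bg*.8-g)/(bg*.8-lo),0,1)*m; c=np.array([(w*x).sum(),(w*y).sum()])/w.sum()
    return c,a,w.sum()
def btns(p): 
    c,s=np.cos(p[2]),np.sin(p[2]); R=np.array([[c,-s],[s,c]]); return [p[:2]+R@np.array([.0,.028*k]) for k in(1,-1)]   # p = midpoint of the buttons
E
python3 - <<'E'
from h import *
G=[(.534,.206),(.506,.156)]
F=[grab_frame(c) for c in("top","side")]
B=[[blob(f,g) for g in G] for f in F]
for f,b in zip(F,B):
    for (c,a,w),g in zip(b,G):
        P=least_squares(lambda p:cen(proj(f,cyl(p)))[0]-c,g).x; print(np.round(c,2),a,w,np.round(P,4))
def solve(idx):
    return least_squares(lambda p:np.concatenate([cen(proj(F[i],cyl(q)))[0]-B[i][k][0] for i in idx for k,q in enumerate(btns(p))]),[.52,.18,-.52])
for idx in([0],[1],[0,1]):
    r=solve(idx);print(idx,np.round(r.x,4),np.round(r.fun,2))
np.save("p.npy",r.x)
E
```

```text
[179.72 183.1 ] 66.94541528518312 50.6141975308642 [0.5277 0.2078]
[196.51 189.87] 65.73370330384932 54.30990415335463 [0.5049 0.1555]
[181.44 213.94] 123.94971037714276 98.5234899328859 [0.5265 0.2067]
[206.4  208.84] 116.29265309113543 112.24085365853658 [0.5016 0.1503]
[0] [ 0.516   0.1814 -0.52  ] [ 0.69 -0.68 -0.54  0.9 ]
[1] [ 0.5145  0.1784 -0.5157] [ 0.7  -0.74 -0.82  0.59]
[0, 1] [ 0.5141  0.18   -0.5027] [ 1.07  0.04  0.01  1.35  0.39 -0.42 -1.18  0.79]
```

Run:
```python
from h import *
G=[(.5277,.2075),(.504,.155)]
F=[grab_frame(c) for c in("top","side")]
B=[[blob(f,g) for g in G] for f in F]
def solve(idx):
    return least_squares(lambda p:np.concatenate([cen(proj(F[i],cyl(q)))[0]-B[i][k][0] for i in idx for k,q in enumerate(btns(p))]),[.516,.181,-.41],diff_step=1e-3,x_scale=[.01,.01,.1])
for idx in([0],[1],[0,1]):
    r=solve(idx);print(idx,np.round(r.x,4),np.round(r.fun,2))
np.save("p.npy",r.x); p=r.x
ims=[]
for f in F:
    c0=proj(f,np.array([[*p[:2],.06]]))[0].astype(int); x0,y0=c0-[25,22]; s=16
    im=cv2.cvtColor(cv2.resize(f["img"][y0:y0+37,x0:x0+25*2],None,fx=8*1,fy=8,interpolation=0),cv2.COLOR_RGB2BGR)
    for q in btns(p):
        h=cv2.convexHull(((proj(f,cyl(q))-[x0,y0]+.5)*8).astype(np.int32)); cv2.polylines(im,[h],True,(0,0,255),1)
    ims.append(im)
cv2.imwrite("pics/fit.png",np.hstack(ims))
```

```text
[0] [ 0.5162  0.1816 -0.4107] [ 0.16  0.07 -0.16 -0.07]
[1] [ 0.5137  0.1789 -0.5036] [ 0.8  -0.58 -0.83  0.73]
[0, 1] [ 0.5145  0.1799 -0.4445] [ 0.84  0.33  0.27  0.74  0.47 -0.26 -1.6   0.53]
```

View pics/fit.png

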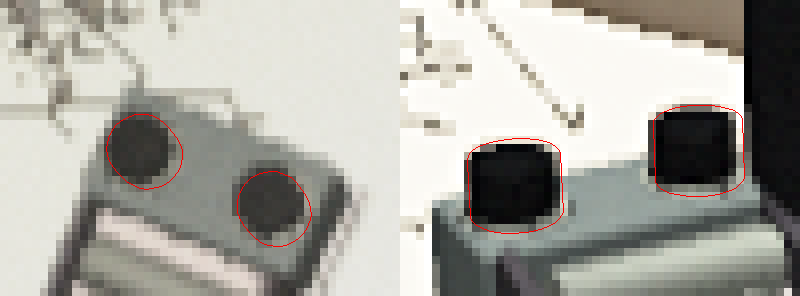

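```bash
cat >> h.py <<'E'
def blob2(f,guess,th):
    g=f["img"].max(2); c,_=cen(proj(f,cyl(guess)))
    n,l,s,ce=cv2.connectedComponentsWithStats((g<th).astype(np.uint8),connectivity=4)
    i=1+np.argmin(np.hypot(*(ce[1:]-c).T)+100*(s[1:,4]<15)); return ce[i],s[i]
E
python3 - <<'E'
from h import *
G=[(.5277,.2075),(.504,.155)]
F=[grab_frame(c) for c in("top","side")]
for th in(70,85,100):
  B=[[blob2(f,g,th) for g in G] for f in F]; print(th,[(np.round(b[0],2).tolist(),b[1][2:].tolist()) for x in B for b in x])
  for idx in([0],[1],[0,1]):
    r=least_squares(lambda p:np.concatenate([cen(proj(F[i],cyl(q)))[0]-B[i][k][0] for i in idx for k,q in enumerate(btns(p))]),[.516,.181,-.41],diff_step=1e-3,x_scale=[.01,.01,.1])
    print(idx,np.round(r.x,4),np.round(r.fun,2))
E
```

```text
70 [([179.82, 183.14], [8, 9, 50]), ([196.23, 189.6], [8, 8, 47]), ([181.43, 213.64], [12, 10, 103]), ([204.1, 209.03], [11, 9, 93])]
[0] [ 0.5167  0.1819 -0.4032] [-0.04 -0.02  0.04  0.02]
[1] [ 0.5165  0.18   -0.4161] [-0.01  0.01  0.01 -0.01]
[0, 1] [ 0.5161  0.181  -0.4075] [ 0.26  0.11  0.32  0.22 -0.21  0.23 -0.24  0.13]
85 [([179.73, 183.05], [8, 9, 55]), ([196.09, 189.66], [9, 9, 56]), ([181.38, 213.69], [12, 11, 104]), ([204.08, 209.09], [11, 10, 95])]
[0] [ 0.5167  0.1823 -0.4121] [-0.04 -0.02  0.04  0.02]
[1] [ 0.5163  0.1802 -0.4182] [-0.01  0.01  0.01 -0.01]
[0, 1] [ 0.5161  0.1813 -0.4142] [ 0.29  0.17  0.35  0.24 -0.26  0.19 -0.25  0.14]
100 [([179.63, 183.13], [9, 9, 62]), ([195.94, 189.6], [9, 10, 62]), ([181.33, 213.79], [12, 11, 109]), ([204.05, 209.15], [11, 10, 96])]
[0] [ 0.5167  0.1827 -0.4062] [-0.09 -0.04  0.09  0.04]
[1] [ 0.516   0.1806 -0.4165] [ 0.01 -0.01 -0.01  0.01]
[0, 1] [ 0.516   0.1816 -0.4097] [ 0.26  0.17  0.41  0.3  -0.26  0.18 -0.31  0.12]
```

The pose now agrees between cameras to 2 mm: button midpoint (0.516, 0.181), yaw −0.41, spacing about 56 mm. The shut fingers measure about 29 × 22 mm, a 36 mm diagonal. Turned diagonally, each fingertip's outer corner should overlap its own button across the 30 mm gap. I'll probe this with a shallow touch.

```bash
cat >> h.py <<'E'
from scipy.spatial.transform import Rotation as Ro
MID=np.array([.5162,.1812]); YAW=-.411
def down(phi):
    c,s=np.cos(phi),np.sin(phi); return Ro.from_matrix(np.array([[-s,c,0],[c,s,0],[0,0,-1]]).T).as_rotvec()
def rep(t=""):
    s=get_state(); print(t,round(s["clock"],2),np.round(s["position"],4),"F",np.round(s["contact_force"],2),"M",np.round(s["wrist_torque"],3),"gap",round(s["finger_gap"],3))
E
python3 - <<'E'
from h import *
L=np.pi/2+YAW
c=[(L+d+k*np.pi,ik([*MID,.14],down(L+d+k*np.pi))) for d in(.649,-.649) for k in(0,1,-1)]
c=[x for x in c if x[1] is not None]; q0=np.array(get_state()["q"])
phi,_=min(c,key=lambda x:np.abs(np.array(x[1])-q0).max()); print(phi-L); np.save("phi.npy",phi)
movep([*MID,.14],down(phi)); rep("open"); grab(20); rep("shut")
f=grab_frame("side"); save(f,"shut.png")
move_l([*MID,.085],.1); sleep(.3); rep("above")
print(move_l([*MID,.071],.02,until_force=6)); sleep(.3); rep("3mm")
c=proj(f,np.array([[*MID,.1]]))[0].astype(int)
cv2.imwrite("pics/shutc.png",cv2.resize(cv2.imread("pics/shut.png")[c[1]-60:c[1]+40,c[0]-60:c[0]+60],None,fx=6,fy=6,interpolation=2))
E
```

```text
-0.649
open 2.89 [0.516  0.1821 0.1403] F [1.48 0.92 0.46] M [-0.021 -0.02   0.033] gap 1.001
shut 3.66 [0.5162 0.1811 0.14  ] F [-0.41 -0.52 -0.57] M [ 0.003  0.05  -0.003] gap 0.0
above 4.71 [0.5166 0.1813 0.0855] F [0.01 0.16 0.15] M [0.053 0.    0.005] gap 0.002
False
3mm 5.86 [0.5163 0.1812 0.0711] F [ 0.19 -0.36 -0.09] M [-0.032 -0.047  0.035] gap 0.0
```

View pics/shutc.png

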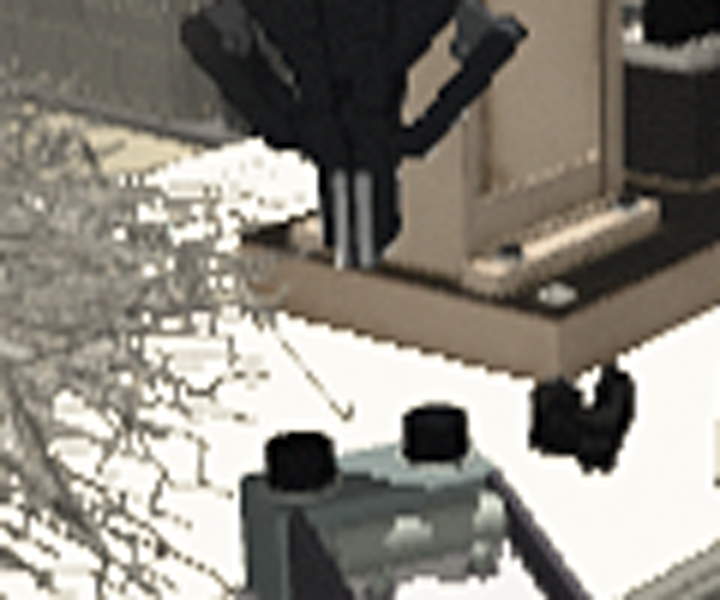

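The chamfered shut tips slip between the buttons without contact, so that idea doesn't work. The open fingers do just straddle the pair (85 vs 82 mm). New plan: bring one fingertip to the outer side of each button, close on them, push both down together, hold, then come back up and open. The housing top, known at 56 mm, gives a light touch-off for the open tip height.

```bash
cat >> h.py <<'E'
def avg(t="",n=8):
    S=[]
    for _ in range(n): sleep(.03); S.append(get_state())
    F=np.mean([s["contact_force"] for s in S],0);M=np.mean([s["wrist_torque"] for s in S],0)
    print(t,round(S[-1]["clock"],2),np.round(S[-1]["position"],4),"F",np.round(F,2),"M",np.round(M,3),"gap",round(S[-1]["finger_gap"],3)); return F,M,S[-1]
E
python3 - <<'E'
from h import *
L=np.pi/2+YAW
move_l([*MID,.14],.15); let_go()
q0=np.array(get_state()["q"])
c=[(L+k*np.pi,ik([*MID,.12],down(L+k*np.pi))) for k in(0,1,-1)]
c=[x for x in c if x[1] is not None]
phi=min(c,key=lambda x:np.abs(np.array(x[1])-q0).max())[0]; np.save("phi.npy",phi)
movep([*MID,.085],down(phi)); sleep(.2); avg("above")
print(move_l([*MID,.057],.03,until_force=4)); avg("tip~70")
E
```

```text
above 8.38 [0.5163 0.1812 0.0852] F [ 0.04  0.18 -0.05] M [-0.011  0.001  0.004] gap 1.001
False
tip~70 9.73 [0.5163 0.1812 0.0572] F [ 0.03 -0.03 -0.15] M [ 0.02  -0.018 -0.007] gap 0.995
```

Run:
```python
from h import *
print(move_l([*MID,.040],.02,until_force=4)); avg("touch")
```

```text
True
touch 10.68 [0.516  0.1812 0.0428] F [-1.14 -0.54  5.23] M [ 0.011  0.122 -0.003] gap 0.999
```

Run:
```python
from h import *
move_l([*MID,.0580],.05); sleep(.1); avg("raised")
grab(40); avg("grip")
s=get_state(); print(s["grasp_force"])
```

```text
raised 11.52 [0.516  0.1811 0.0578] F [ 0.11  0.12 -0.04] M [ 0.015  0.014 -0.003] gap 1.004
grip 12.02 [0.5168 0.1819 0.0583] F [1.37 4.18 2.7 ] M [ 0.918 -0.252  0.007] gap 0.887
46.54949426651001
```

Run:
```python
from h import *
print(move_l([*MID,.0520],.03,until_force=25)); avg("6mm",4)
print(move_l([*MID,.0455],.02,until_force=14)); avg("down",4)
f=grab_frame("side"); save(f,"dn.png")
c=proj(f,np.array([[*MID,.07]]))[0].astype(int)
cv2.imwrite("pics/dnc.png",cv2.resize(f["img"][c[1]-50:c[1]+50,c[0]-50:c[0]+70,::-1],None,fx=6,fy=6,interpolation=2))
```

```text
False
6mm 12.5 [0.5169 0.1818 0.0523] F [1.15 5.35 5.34] M [ 1.183 -0.236 -0.007] gap 0.884
True
down 12.93 [0.517  0.1821 0.0491] F [-2.74 -1.11 10.44] M [0.035 0.521 0.019] gap 0.886
```

View pics/dnc.png

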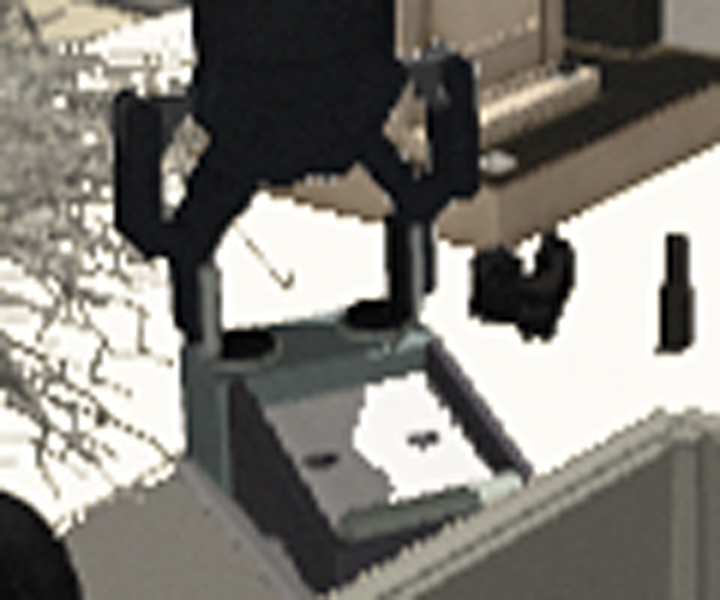

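The picture shows both buttons down near (245,345) and (370,315), both gate pins flush, and the dowel at the foot near (430,505). I'll seat the buttons firmly and hold.

Run:
```python
from h import *
print(move_l([*MID,.0462],.02,until_force=18)); avg("seat",4)
f1=grab_frame("top"); sleep(1.2); avg("hold",4)
f=grab_frame("side"); g=grab_frame("top"); print("top diff",np.abs(f1["img"].astype(int)-g["img"]).max())
c=proj(f,np.array([[*MID,.07]]))[0].astype(int)
cv2.imwrite("pics/hold.png",cv2.resize(f["img"][c[1]-30:c[1]+50,c[0]-50:c[0]+50,::-1],None,fx=7,fy=7,interpolation=2))
```

```text
True
seat 13.38 [0.517  0.1821 0.0488] F [-2.86 -0.07  9.83] M [ 0.08   0.486 -0.031] gap 0.891
hold 14.76 [0.517  0.1821 0.0488] F [-2.42 -0.32 10.2 ] M [ 0.079  0.526 -0.023] gap 0.888
top diff 64
```

View pics/hold.png

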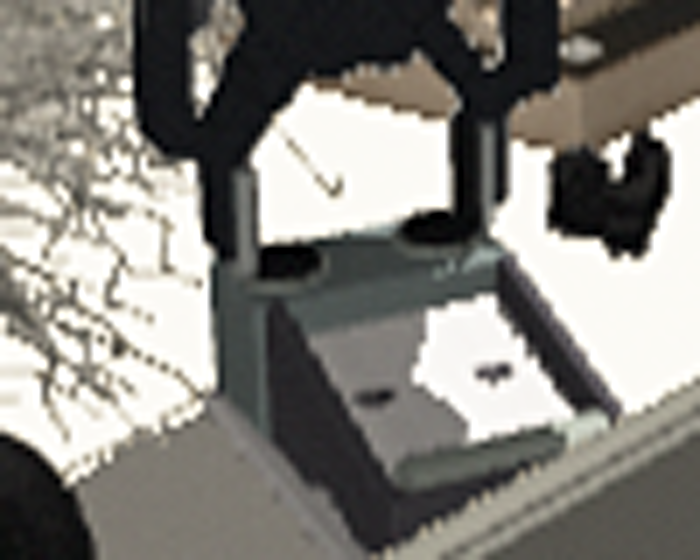

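The dowel lies in the cradle at about (490,455) and both pins are still flush. The last move stopped on a force transient, so I'll push in small steps to confirm the buttons are at their stops.

Run:
```python
from h import *
for z in(.0483,.0478,.0473,.0468):
    move_l([*MID,z],.02); F,M,s=avg(str(z),4)
    if F[2]>30: break
```

```text
0.0483 15.28 [0.517  0.182  0.0489] F [0.74 5.62 6.6 ] M [ 1.199 -0.107 -0.063] gap 0.886
0.0478 15.67 [0.517  0.182  0.0487] F [-0.28  5.63 10.35] M [ 1.169  0.043 -0.084] gap 0.888
0.0473 16.05 [0.517  0.182  0.0486] F [-1.32  4.45 13.88] M [ 1.137  0.313 -0.064] gap 0.888
0.0468 16.43 [0.5171 0.182  0.0485] F [-2.76  4.81 17.02] M [ 1.059  0.507 -0.055] gap 0.888
```

Run:
```python
from h import *
b=cv2.imread("pics/side0.png").max(2).astype(float); f=grab_frame("side"); a=f["img"].max(2).astype(float)
for k,q in enumerate(btns([*MID,YAW])):
    far=lambda z:proj(f,np.array([[*q,z]]))[0]
    print("px/mm",(far(.062)-far(.074))[1]/12, "centre74",far(.074),"centre62",far(.062))
    c=int(round(far(.068)[0])); r=int(far(.068)[1])
    for im in(b,a): print(im[r-10:r+13,c-1:c+5].astype(int).T.tolist())
    print(r-10,c-1)
img=cv2.cvtColor(f["img"],cv2.COLOR_RGB2BGR); x0,y0=165,190
v=cv2.resize(img[y0:y0+45,x0:x0+60],None,fx=13,fy=13,interpolation=0)
for q in btns([*MID,YAW]):
    for z,col in((.062,(0,0,255)),(.065,(0,255,0))):
        p=proj(f,np.c_[q[0]+.013*np.cos(A),q[1]+.013*np.sin(A),0*A+z]); cv2.polylines(v,[((p-[x0,y0]+.5)*13).astype(np.int32)],True,col,1)
cv2.imwrite("pics/z.png",v)
```

```text
px/mm 0.4022827964587397 centre74 [180.94483348 210.20337964] centre62 [181.21127236 215.0307732 ]
[[251, 251, 251, 251, 252, 255, 235, 7, 22, 25, 23, 19, 13, 17, 16, 14, 12, 129, 180, 163, 132, 65, 34], [251, 251, 251, 251, 252, 255, 238, 8, 23, 28, 24, 20, 14, 17, 14, 15, 10, 130, 180, 147, 106, 94, 78], [251, 251, 251, 251, 252, 255, 238, 6, 21, 26, 26, 23, 10, 16, 17, 10, 13, 126, 179, 154, 113, 94, 99], [252, 251, 251, 251, 252, 255, 238, 8, 23, 29, 21, 14, 12, 13, 15, 11, 23, 119, 174, 167, 135, 91, 93], [253, 252, 251, 251, 252, 255, 237, 13, 21, 29, 17, 16, 14, 18, 12, 10, 29, 91, 151, 165, 123, 80, 79], [229, 252, 252, 252, 252, 255, 240, 67, 14, 20, 15, 13, 14, 12, 9, 5, 102, 149, 151, 160, 120, 79, 86]]
[[253, 253, 254, 254, 254, 254, 255, 255, 255, 255, 255, 242, 0, 9, 13, 11, 19, 83, 99, 63, 57, 46, 36], [252, 252, 252, 252, 252, 252, 252, 252, 252, 254, 252, 175, 0, 12, 14, 14, 19, 80, 99, 54, 42, 43, 45], [252, 251, 252, 251, 252, 252, 251, 251, 252, 254, 253, 179, 0, 11, 10, 13, 20, 79, 96, 62, 54, 40, 42], [252, 252, 252, 252, 252, 251, 251, 251, 252, 254, 255, 174, 
[... 903 characters left out ...]
53, 251, 251, 252, 255, 240, 17, 18, 9, 4, 9, 12, 11, 3, 45, 76, 126, 159, 119, 78, 100]]
[[255, 252, 252, 252, 252, 252, 252, 252, 252, 252, 255, 240, 39, 5, 10, 13, 15, 75, 98, 66, 74, 86, 86], [255, 255, 254, 253, 253, 253, 253, 253, 253, 254, 255, 244, 40, 10, 12, 12, 12, 67, 88, 66, 106, 120, 83], [255, 255, 255, 255, 255, 255, 255, 255, 255, 255, 255, 246, 46, 6, 13, 16, 14, 77, 94, 68, 101, 102, 85], [71, 116, 158, 158, 155, 157, 156, 157, 154, 159, 160, 128, 52, 19, 9, 13, 19, 74, 88, 121, 136, 81, 84], [9, 7, 6, 6, 4, 1, 4, 5, 6, 7, 6, 7, 9, 12, 11, 10, 29, 76, 81, 73, 85, 82, 84], [11, 16, 16, 19, 14, 16, 11, 14, 16, 14, 14, 18, 14, 12, 10, 9, 30, 61, 73, 115, 124, 84, 85]]
197 203
```

View pics/z.png

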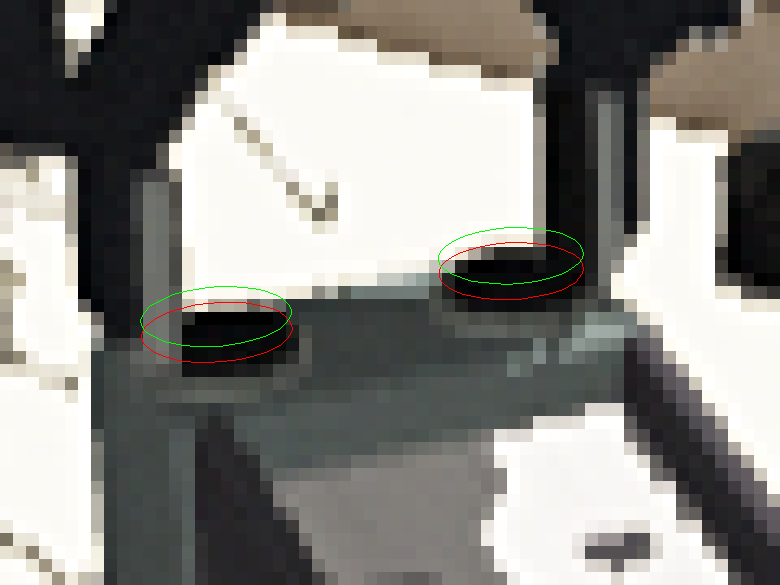

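The button rims moved 4.75 px and 4.65 px, about 11.8 mm and 11.9 mm, so both are fully down. The dowel is at rest, so I release.

Run:
```python
from h import *
let_go(); sleep(.2); avg("open",3)
p=get_state()["position"]
move_l([*MID,.09],.08); move_l([*MID,.25],.2); sleep(.3); avg("up",3)
f=grab_frame("side")
v=cv2.resize(cv2.cvtColor(f["img"],cv2.COLOR_RGB2BGR)[165:265,140:300],None,fx=5,fy=5,interpolation=2); cv2.imwrite("pics/end.png",v)
for q in btns([*MID,YAW]): print(np.round(blob2(f,q,85)[0],2))
for c in("top","side"):
    if c=="top": f=grab_frame(c)
    for r in tip_of(c,"thick_dowel")[:2]: print(c,np.round(atz(f if c=="top" else grab_frame("side"),r["centre"],.03),3),round(r["score"],2))
o=MID-.056*np.array([np.cos(YAW),np.sin(YAW)]); print("cradle",o-.056*np.array([np.cos(YAW),np.sin(YAW)]))
```

```text
open 17.05 [0.516  0.1808 0.0465] F [1.3  1.04 1.51] M [ 0.232 -0.23  -0.023] gap 0.999
up 19.09 [0.516  0.1812 0.2496] F [ 0.01 -0.06  0.14] M [-0.016  0.027 -0.003] gap 1.0
[186.57 233.45]
[210.01 217.98]
top [0.416 0.228 0.03 ] 0.38
top [ 0.472 -0.007  0.03 ] 0.16
side [0.407 0.226 0.03 ] 0.46
cradle [0.41352716 0.22594694]
```

View pics/end.png

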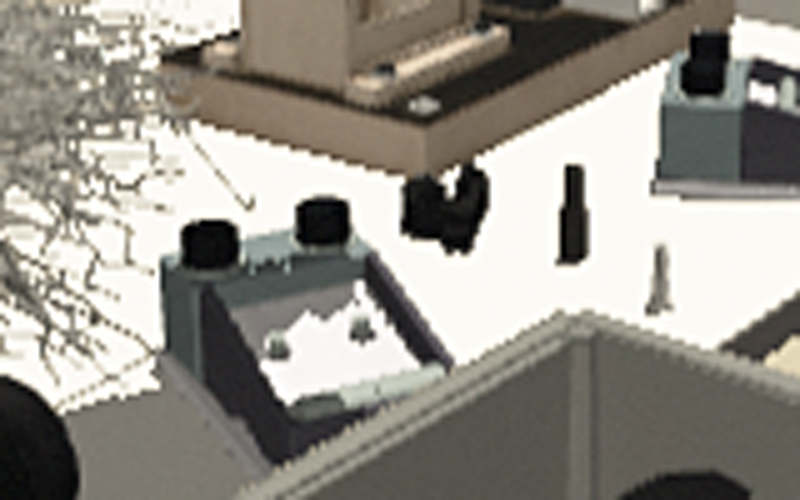

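The final picture shows both buttons up at (210,243) and (323,222), both pins standing again, and the dowel in the cradle near (370,390). Everything else is where it was.

```bash
python3 -c "
from cell import *
print(sign_off())"
```

```text
the job is handed in; nothing more can be done
None
```

Job handed in: both buttons on the thick-dowel feeder went fully down together and are back up, and the dowel lies still in the cradle. Shut fingers are too narrow for the pair and open ones too wide, so I gripped the buttons by their outer sides, one fingertip on each, and pushed them down rather than pressing on their tops.

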